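# Set up the heel clamp: swing the shoe last to its rest, key the set-up switch and hold

### The job

Swing the white shoe last round on its swivel jack, counter-clockwise seen from above, until its side rests against the rubber-faced rest. Then take the red-headed key from the wooden key block, push it all the way into the key switch on the grey push-button station, working it past the sticky pins, and turn it a quarter turn clockwise. The switch springs back, so finish while still gripping the key and holding it turned; the last stays against its rest and everything else stays where it is.

Things in the scene. Friction and masses are not known exactly. Their poses are not given: they have to be found in the camera images.
- jack: Swivel last jack: upright black post on a dark steel base plate (165 x 350 x 10 mm), fixed. Origin: on the table, on the post's axis; z up. The post carries the white last. On the plate also stand the side rest (point rest_pad) and, on the +y side, the heel clamp (point heel_clamp), whose rubber pad comes out 15 mm to the heel while the key switch is held turned.
- rest_pad (a point): Middle of the face of the side rest's black rubber pad, 46 mm wide, 44 mm high, 190 mm above the table, on a grey bent flat bar 216 mm high, fixed to the jack's plate. It lies 41 mm to +x and 105 mm to -y from the jack's axis; axes as the jack's, the face looks to -x.
- heel_clamp (a point): Top middle of the heel clamp's aluminium air cylinder (50 x 55 mm, top 203 mm above the table), 152 mm to +y from the jack's axis; its pad reaches to 80 mm from the axis. Fixed; an obstacle.
- last (a joint): Turn of the white shoe last (upside down, tan insole on top) about the jack's post, rad, growing counter-clockwise from above. 0: toe along the jack's -x. 1.571 (end stop): toe along the jack's -y, side against the rubber rest. Toe end 175 mm, heel end 65 mm from the axis. Swings on a stiff pivot (0.25 N m) and stays where it is left. Pushed, for instance, with closed fingers on point last_side.
- last_side (a point): Point to push: on the last's side away from the rest, at the ball, 105 mm from the jack's axis, 210 mm above the table. x axis to the toe, y axis the way it has to move, z up. Here the last is 80 mm wide, its underside 175 and its top 228 mm above the table; the side is steepest 195 to 220 mm above the table and falls away inward below. 152 mm from the axis it is 56 mm wide.
- keyhole (a point): Centre of the keyhole, on the brass lock face (82 mm above the table, aluminium bezel 49 mm across) on the grey push-button station (170 x 150 mm, lid 70 mm high), fixed. z up; the slot lies along x, 18.5 x 6.5 mm; this point does not turn. 83 mm to +x: red emergency stop (94 mm high) and a green button.
- keyswitch (a joint): Turn of the sprung plug in the lock, rad: 0 at rest, growing clockwise from above, end stop 1.65. Spring 0.02 N m at rest, 0.06 at the end; turns back when let go. The key has about 0.1 rad of play. Two pairs of sticky sprung pins catch the bit some 19 and 27 mm deep: they take 8 to 15 N of push, less with a small wiggle. The key can turn only within 3 mm of fully home (30 mm deep).
- red_key_grip (a point): Middle of the red plastic head of a steel key, 35 g, upright in the wooden block. Head 30 (x) x 10 (y) x 30 mm (z), gripped across the 10 mm. Shoulder disc 16 mm across under it, underside 19 mm below this point; then a 5 mm stem and the bit, 16 (x) x 4 (y) x 14 mm, rounded tip 49 mm below this point, same both ways round. Home: shoulder on the lock face, this point 19 mm above keyhole.
- blue_key_grip (a point): Middle of the blue plastic head of a key, same shape as the red one, in the same block; a bystander.
- yellow_key_grip (a point): Middle of the yellow plastic head of a key, same shape as the red one, in the same block; a bystander.
- key_block: Fixed wooden block 58 x 190 x 42 mm, origin at the centre of its underside. Three slots along its y axis, 60 mm apart, each with a key standing on its shoulder disc (head from 46 to 76 mm above the table), heads' wide side along the block's y. Which key is where varies.
- spare_last_mid (a point): Middle of a loose white shoe last standing on its sole, 240 x 80 x 88 mm; a bystander.
- hammer_grip (a point): A hammer, 260 mm, lying on the bench; a bystander.
- tack_tin_rim (a point): Centre of the rim of a small open aluminium tin, 72 mm across, 30 mm high; a bystander.
- glue_jar_mid (a point): Middle of a white jar with a red cap, 68 mm across, 85 mm high; a bystander.
- pencil: Yellow pencil, 165 mm; a bystander.
- pad_block: Black rubber block, 75 x 45 x 22 mm; a bystander.
Not all that is in view belongs to the job. Leave any orange look-alike of the part that bears keyhole alone.

How it is judged:
On the way, in this order (a step that is already met when the one before it is completed fails the run):
1. the last is swung against its rest (value of joint last above 1.53 rad), for 0.2 s.
2. the red key is fully home in the switch, not yet turned (value of joint last above 1.53 rad and horizontal distance between red_key_grip and keyhole below 0.005 m and z of red_key_grip in the frame of keyhole below 0.0215 m and angle between red_key_grip's own z axis and vertical below 0.12 rad and value of joint keyswitch below 0.35 rad), for 0.1 s.
3. the key is turned a quarter and held (value of joint last above 1.53 rad and horizontal distance between red_key_grip and keyhole below 0.005 m and z of red_key_grip in the frame of keyhole below 0.0215 m and angle between red_key_grip's own z axis and vertical below 0.12 rad and value of joint keyswitch above 1.3 rad), for 0.5 s.
At the end, for the whole second after the job is handed in: In the last second: last within 0.04 rad of its end stop, red key home in the switch (shoulder within 2.5 mm of the face, 5 mm of the axis, 7 degrees of upright), switch held turned at least 1.3 rad (75 degrees), steady, fingers gripping the key (over 1 N) (all of step 3 and velocity of joint keyswitch below 0.3 rad/s and contact force between the fingers and red_key above 1 N); the arm keeps its last pose, push and grip.
It fails at once if a bystander is moved more than 30 mm (distance of any of blue_key_grip, yellow_key_grip, spare_last_mid, hammer_grip, tack_tin_rim, glue_jar_mid, pencil, pad_block from where it was at the start of the episode above 0.03 m).
It also fails if it takes over 67 s, if anything falls off the work surface, if the arm or the gripper's body presses on something with over 40 N, if the wrist force passes 120 N, or if a joint passes its speed limit or range.

### The arm

A 6-joint arm with a two-finger parallel gripper is mounted at the origin on the work surface. World frame = base frame: x ahead of the robot, y to its left, z up, the work surface at z = 0. Lengths are in m, angles in rad, forces in N, time in s.
With the tool pointing down it reaches from about 0.35 to 0.925 m from the base axis. Payload 6.4 kg.
Tool frame: the origin (TCP) lies on the centre line of the jaws, within the pads' length; the fingertips stand 11 mm ahead of it and the grasp point (between the pads) lies 8 mm behind it; z points along the fingers, y is the direction in which the jaws open and shut (so a half turn about z gives the same grasp; the last joint's range is limited). The gripper opens to 94 mm and grips with 3 to 60 N. Pads are 16 mm wide; open, the fingers measure 119 mm over their backs; the gripper's body (75 mm by 177 mm) begins 78 mm behind the grasp point.
Start: joints at [1.06, 0.245, 1.558, -0, 1.339, -0.174], TCP at [0.215, 0.613, 0.216] pointing down, gripper open.
Joint ranges: [-3.13, 3.13], [-1.02, 2.26], [0.13, 2.54], [-0.95, 4.09], [0.21, 2.88], [-2.74, 2.74]. Speed limits (rad/s): [2.57, 2.57, 3.14, 3.14, 3.14, 3.14].

### API

Orientations are given as a unit quaternion [w, x, y, z].
In Python, from plant import ctrl gives the robot as it stands.
- The arm moves only by the tool drive_tool, never from a script. Its argument "increments" is a list of rows, each a list of 2 entries, a list of its own where there are three numbers: the shift along the tool's x, y, z in cm, then the turn, a rotation vector about the tool's x, y, z in degrees. A call has 1 to 12 rows; each row shifts and turns the commanded pose from where the row before left it, along the tool's axes as they then stand; what a row does not reach is not made up. A row lasts 1/12 s, in which the tool goes at most 41.7 mm and 7.16 degrees, less where a joint would pass 70% of its speed; a pose out of reach is approached as far as the arm can. A call is refused whole if a number of a shift passes 4.17 or a number of a turn 7.16, either way. A call with a gripper value outside its range is refused whole. "fingers" is the closure, from 0 (fully open) to 1 (shut), set as the call begins (left out, the last holds). The fingers move at their own pace and stop on an object; "newtons" is the grip in N (left out, the last holds). Time passes only in rows, so rows that do not move let the fingers close. It gives the time, the measured TCP pose, the force and the opening at its end, in the units of the state.
- ctrl.get_obs(): the state, without advancing time (a new reading comes with each control period).
- ctrl.read_camera(name): name is "scene" or "top"; returns a dict with "color" (384x512x3 uint8, red, green, blue), "K" (3x3 intrinsics, pixels), "dist" ([k1, k2, p1, p2, k3] as OpenCV has them; the pictures are not rectified), "eye" and "rotation" of the camera in the world. Camera axes: x right, y up, looking along -z (the intrinsics and any distortion apply to the point x, -y, -z); pixel columns grow to the right and rows downward; lengths in m; the calibration is good to about 2 mm. A picture is of the moment at which its call begins. There is no depth.
- ctrl.sign_off(): hands the job in, once; it reports no verdict.
Trained networks look in a picture, given as the dict that the camera call returned (one of the last four; its "shot" number tells which), for a name from the list of things; names that differ only in an ending like _2 or _b are one class to them, and where a whole thing is asked for, a point or a joint stands for the part that bears it (a point fixed in the world has none). Each returns a list of dicts, best first, with "confidence" (0 to 1); they miss things now and then, are a little off and sometimes report something else, mostly with a low value. They report only what shows in the picture. A call takes as long as a camera call. They do not tell look-alikes from the thing itself.
- ctrl.boxes_of(picture, name): "box" ([left, top, width, height] in pixels, round what is visible of it).
The state is a dict: "time": time; "qpos": joint angles; "dq": joint speeds; "joint_efforts": joint torques, N m; "eef_pos": TCP position; "tool_rot": TCP orientation; "ft_force": force on the tool from outside, world axes, zero at the start; "wrist_torque": the same for the moment, N m; "finger_gap": finger opening in m.
Only numpy, scipy, OpenCV 4.12 (cv2) and the standard library are available. Lean on these libraries where they do the work, as an engineer would, in place of code of your own. Each camera call takes 0.05 s, during which the arm holds its last target.

## Working session

There is one attempt and no reset: what is moved stays moved. The work goes in short steps, Python scripts to look and compute and a tool call to move; the robot and the scene stay as the last step left them, time stands still between calls to the robot, and variables do not carry over. Pictures are saved under pics/ and viewed, and the job is handed in when it is done.

Besides the shell and the picture viewer there is one more tool, called after "Emit:" in YAML: its name, and indented under it one key for each argument. drive_tool: Moves the arm, as the interface text tells. Its arguments: {"type":"object","properties":{"increments":{"type":"array"},"fingers":{"type":"number"},"newtons":{"type":"number"}},"required":["increments"]}

```bash
ls; mkdir -p pics
python3 - <<'E'
from plant import ctrl
import cv2,pickle
o=ctrl.get_obs();print(o)
d={}
for n in ["scene","top"]:
    p=ctrl.read_camera(n);cv2.imwrite(f"pics/{n}0.png",cv2.resize(p["color"][:,:,::-1],(800,600),interpolation=cv2.INTER_CUBIC))
    print(n,p["K"],p["dist"],p["eye"],p["rotation"])
    for k in ["jack","last","keyhole","red_key_grip","blue_key_grip","yellow_key_grip","key_block","last_side","rest_pad","heel_clamp","keyswitch"]:
        try: print(k,[(b["box"],round(b["confidence"],2)) for b in ctrl.boxes_of(p,k)])
        except Exception as e: print(k,e)
    d[n]=p
pickle.dump(d,open("p0.pkl","wb"))
E
```

```text
pics
{'time': 0.0, 'qpos': array([ 1.05987622e+00,  2.45838837e-01,  1.55896960e+00,  1.43445785e-05,
        1.33869505e+00, -1.74114640e-01]), 'dq': array([ 0.00030056,  0.00146851,  0.00137794,  0.00088557, -0.00173436,
       -0.00062912]), 'joint_efforts': array([ 7.24902620e-04, -4.15820575e+01, -3.14612031e+01,  6.86106132e-02,
        3.30346590e-02, -1.01510004e-04]), 'eef_pos': array([0.21452736, 0.61297979, 0.21535338]), 'tool_rot': array([-3.27457409e-04,  1.67609450e-01,  9.85853011e-01, -8.97571492e-04]), 'ft_force': array([ 0.5361863 , -0.632868  ,  0.79007607]), 'wrist_torque': array([ 0.00798656, -0.02953822, -0.04217649]), 'finger_gap': 0.09391190927645249}
scene [[358.41173406   0.         254.09062676]
 [  0.         358.41173406 188.7147358 ]
 [  0.           0.           1.        ]] [-0.05012175  0.          0.          0.          0.        ] [ 1.18931211 -0.03807826  1.02756187] [0.69773752 0.22177849 0.21648456 0.64584138]
jack [([142.6, 144.5, 118.1, 116.6], 0.78), ([384.2, 179.2, 26.2, 27.6], 0.51), ([171.7, 147.8, 33.3, 78.3], 0.34)]
last []
keyhole [([30
[... 525 characters left out ...]
     0.           1.        ]] [-0.07654761  0.          0.          0.          0.        ] [ 0.30244406 -0.03273745  1.31445199] [ 0.71195004  0.07215105 -0.06964613 -0.69503294]
jack [([252.2, 152.5, 94.5, 77.1], 0.58), ([297.7, 155.2, 29.2, 71.6], 0.2)]
last [([300.0, 156.1, 24.5, 76.7], 0.69)]
keyhole [([136.9, 248.8, 58.1, 57.7], 0.61), ([148.4, 148.0, 58.9, 54.8], 0.6)]
red_key_grip []
blue_key_grip [([375.4, 146.7, 24.8, 68.4], 0.61)]
yellow_key_grip [([252.6, 152.8, 92.9, 76.5], 0.21)]
key_block [([173.2, 209.8, 56.5, 27.4], 0.79)]
last_side [([298.1, 157.9, 29.5, 68.0], 0.83)]
rest_pad [([249.5, 157.8, 98.2, 70.0], 0.92)]
heel_clamp [([248.8, 155.4, 98.6, 73.2], 0.75)]
keyswitch []
```

View pics/scene0.png

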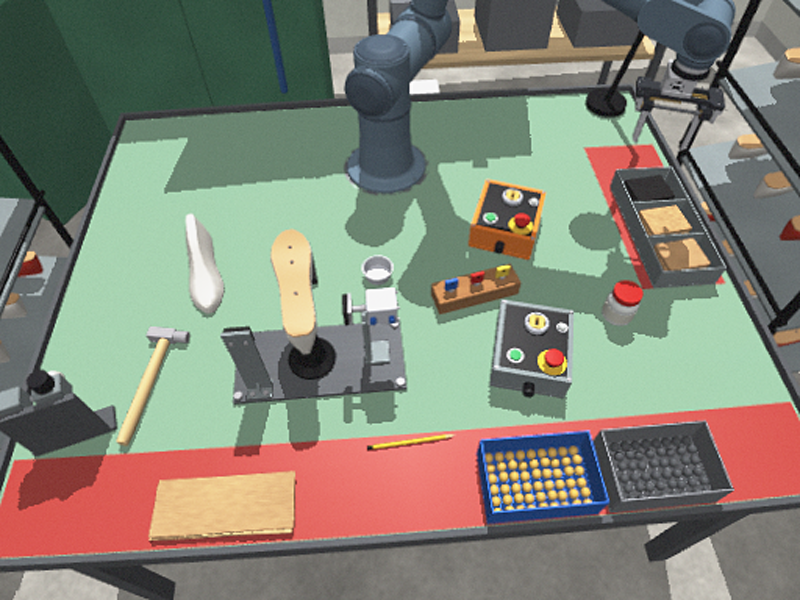

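View pics/top0.png

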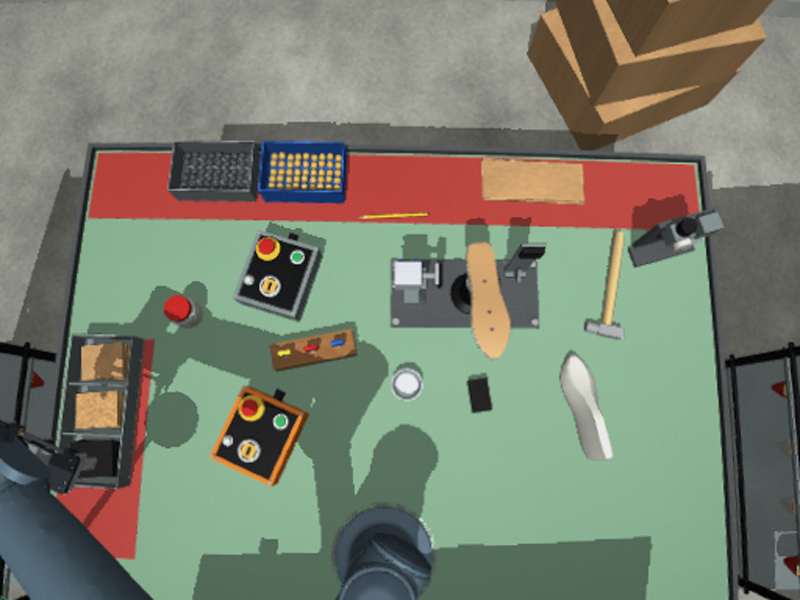

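Toe points to the robot (−x); the target station is the grey one (the orange one is a decoy). Now detailed crops for measurement.

```bash
cat > h.py <<'E'
import numpy as np,cv2
from scipy.spatial.transform import Rotation as R
def rot(p):
    q=p["rotation"]; q=np.array(q)
    return R.from_quat([q[1],q[2],q[3],q[0]]).as_matrix() if q.size==4 else q
def px2w(p,u,v,z):
    n=cv2.undistortPoints(np.array([[[u,v]]],float),p["K"],np.array(p["dist"]))[0,0]
    d=rot(p)@np.array([n[0],-n[1],-1]); e=np.array(p["eye"])
    return e+d*(z-e[2])/d[2]
def w2px(p,X):
    X=np.atleast_2d(X); c=(X-np.array(p["eye"]))@rot(p); c=c*[1,-1,-1]
    return cv2.projectPoints(c,np.zeros(3),np.zeros(3),p["K"],np.array(p["dist"]))[0][:,0]
def crop(p,x,y,w,h,s,fn,pts=None):
    im=cv2.resize(p["color"][y:y+h,x:x+w,::-1],(w*s,h*s),interpolation=cv2.INTER_CUBIC)
    if pts is not None:
        for q in w2px(p,pts):
            cv2.circle(im,(int((q[0]+.5-x)*s),int((q[1]+.5-y)*s)),2,(255,0,255),-1)
    cv2.imwrite(fn,im)
E
python3 - <<'E'
import pickle;from h import *
d=pickle.load(open("p0.pkl","rb"))
crop(d["top"],140,140,100,100,6,"pics/c1.png")
crop(d["top"],245,140,110,100,7,"pics/c2.png")
crop(d["scene"],270,160,110,100,7,"pics/c3.png")
crop(d["scene"],140,130,130,130,6-1,"pics/c4.png")
E
```

```text
(no output)
```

View pics/c1.png

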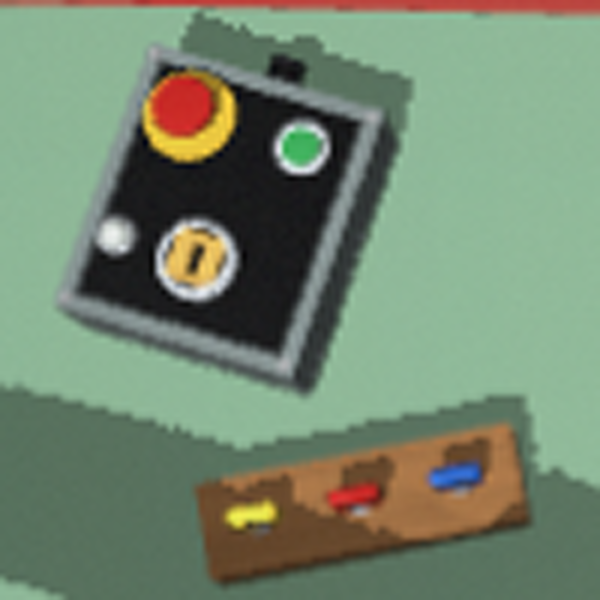

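View pics/c2.png

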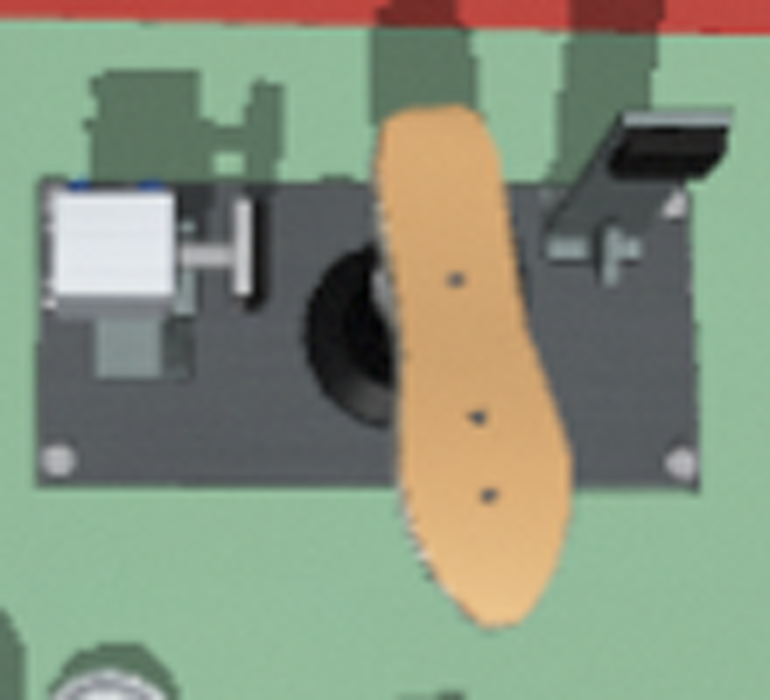

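View pics/c3.png

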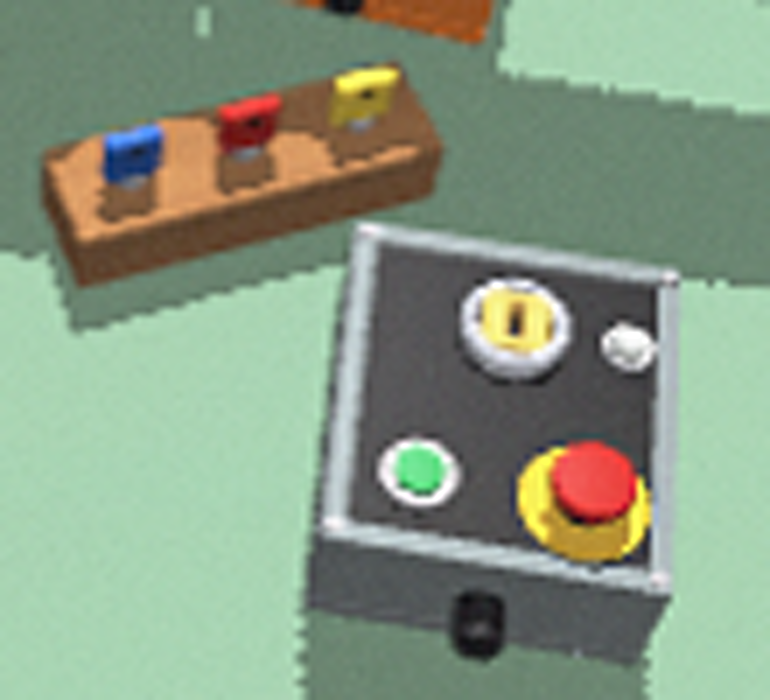

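View pics/c4.png

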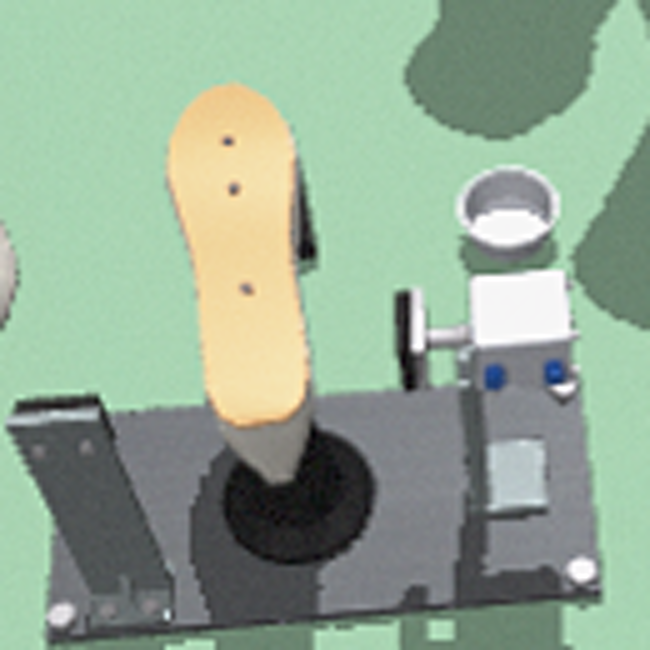

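```bash
cat > tri.py <<'E'
from h import *
def tri(obs):
    A=np.zeros((3,3));b=np.zeros(3)
    for p,u,v in obs:
        e=np.array(p["eye"]);d=px2w(p,u,v,0)-e;d/=np.linalg.norm(d);P=np.eye(3)-np.outer(d,d);A+=P;b+=P@e
    return np.linalg.solve(A,b)
E
python3 - <<'E'
import pickle;from tri import *
d=pickle.load(open("p0.pkl","rb"));t=d["top"];s=d["scene"]
def c(p,a,b,ox,oy,k): return p,ox+(a+.5)/k-.5,oy+(b+.5)/k-.5
def c1(a,b): return c(t,a,b,140,140,6)
def c2(a,b): return c(t,a,b,245,140,7)
def c3(a,b): return c(s,a,b,270,160,7)
def c4(a,b): return c(s,a,b,140,130,5)
np.set_printoptions(precision=4,suppress=True)
def both(n,A,B,z): print(n,px2w(*A,z),px2w(*B,z),tri([A,B]))
both("keyhole",c1(195,258),c3(517,318),.082)
both("estop",c1(184,105),c3(594,475),.094)
both("green",c1(302,147),c3(420,470),.075)
both("red",c1(355,495),c3(250,123),.061)
both("blue",c1(457,476),c3(133,155),.061)
both("yel",c1(251,516),c3(364,96),.061)
both("blk far+y",c1(197,487),c3(405,68),.042)
both("blk far-y(top right)",c1(513,424),c3(82,240),.042)
both("plate -x+y",c2(37,487),c2(37,487),.01)
both("plate -x-y",c2(698,491),c2(698,491),.01)
both("plate +x+y",c2(37,180),c4(602,597),.01)
both("plate +x-y",c2(691,183),c4(50,632),.01)
both("hole1",c2(456,279),c4(246,289),.228)
both("hole2",c2(478,417),c4(234,189),.228)
both("hole3",c2(488,496),c4(227,141),.228)
both("padtop",c2(726,115),c4(100,405),.216)
both("padtop2",c2(625,115),c4(10,430),.216)
both("cyl",c2(50,190),c4(568,272),.203)
both("toe",c2(497,628),c4(233,85),.228)
both("heel",c2(430,106),c4(258,425),.228)
E
```

```text
keyhole [0.5881 0.2714 0.082 ] [0.5874 0.2733 0.082 ] [0.5881 0.2721 0.0829]
estop [0.6778 0.2817 0.094 ] [0.6769 0.2848 0.094 ] [0.6777 0.2829 0.0952]
green [0.659  0.2139 0.075 ] [0.6576 0.2162 0.075 ] [0.6587 0.2146 0.0768]
red [0.4536 0.1728 0.061 ] [0.451  0.1753 0.061 ] [0.4534 0.1735 0.064 ]
blue [0.4663 0.1138 0.061 ] [0.4657 0.116  0.061 ] [0.4663 0.1148 0.0617]
yel [0.4398 0.2329 0.061 ] [0.439  0.2337 0.061 ] [0.4397 0.2331 0.0619]
blk far+y [0.4582 0.2703 0.042 ] [0.4081 0.263  0.042 ] [0.451  0.2518 0.0968]
blk far-y(top right) [0.5007 0.0842 0.042 ] [0.5003 0.088  0.042 ] [0.5007 0.086  0.0425]
plate -x+y [ 0.5119 -0.0032  0.01  ] [ 0.5119 -0.0032  0.01  ] [ 0.3168 -0.0307  1.2252]
plate -x-y [ 0.5179 -0.3493  0.01  ] [ 0.5179 -0.3493  0.01  ] [0.2474 0.0482 1.6478]
plate +x+y [0.6781 0.0014 0.01  ] [0.6827 0.0011 0.01  ] [0.6798 0.0014 0.0041]
plate +x-y [ 0.6853 -0.3498  0.01  ] [ 0.6802 -0.3445  0.01  ] [ 0.6831 -0.3455  0.0161]
hole1 [ 0.5744 -0.1909  0.228 ] [ 0.5871 -0.1893  0.228 ] [ 0.5776 -0.1923  0.2153]
hole2 [ 0.5125 -0.2002  0.228 ] [ 0.514  -0.1989  0.228 ] [ 0.5127 -0.1998  0.2265]
hole3 [ 0.4776 -0.2044  0.228 ] [ 0.4766 -0.2046  0.228 ] [ 0.4774 -0.2043  0.229 ]
padtop [ 0.6575 -0.3167  0.216 ] [ 0.6498 -0.2682  0.216 ] [ 0.6521 -0.2902  0.2246]
padtop2 [ 0.6562 -0.2704  0.216 ] [ 0.662  -0.3157  0.216 ] [ 0.6614 -0.2933  0.2138]
cyl [ 0.6179 -0.0097  0.203 ] [ 0.5717 -0.0089  0.203 ] [ 0.6052 -0.0106  0.2478]
toe [ 0.4201 -0.2079  0.228 ] [ 0.4315 -0.2029  0.228 ] [ 0.4211 -0.2074  0.2173]
heel [ 0.6542 -0.1798  0.228 ] [ 0.6772 -0.1799  0.228 ] [ 0.6619 -0.1836  0.2041]
```

Emit:
drive_tool:
  increments:
    - [[0,0,-3],[0,0,6.5]]
    - [[0,0,-3],[0,0,6.5]]
    - [[0,0,-3],[0,0,6.5]]
    - [[0,0,-1.5],[0,0,6.5]]
    - [[0,0,0],[0,0,6.5]]
    - [[0,0,0],[0,0,6.5]]
    - [[0,0,0],[0,0,6.5]]
    - [[0,0,0],[0,0,6.5]]
    - [[0,0,0],[0,0,6]]
  fingers: 1
  newtons: 20

```text
time: 1.95
eef_pos: [0.2148, 0.6135, 0.3215]
tool_rot: [0.0, 0.627, 0.779, 0.0]
ft_force: [0.2, -0.5, 0.2]
finger_gap: 0.0371
```

```bash
cat > st.py <<'E'
import sys;from h import *
from plant import ctrl
np.set_printoptions(precision=4,suppress=True)
def st(*tg):
    o=ctrl.get_obs();q=o["tool_rot"];M=R.from_quat([q[1],q[2],q[3],q[0]]).as_matrix()
    print("t",round(o["time"],2),"pos",o["eef_pos"],"yawY",round(np.degrees(np.arctan2(M[1,1],M[0,1])),2),"tiltZ",M[:,2],"F",o["ft_force"],"T",o["wrist_torque"],"gap",round(o["finger_gap"],4),"q",o["qpos"])
    p=o["eef_pos"]
    for t in tg:
        print("to",t,"tool cm",100*M.T@(np.array(t)-p));p=np.array(t)
    return o,M
if __name__=="__main__": st(*eval(sys.argv[1]) if len(sys.argv)>1 else ())
E
python3 st.py "[(.487,-.115,.32),(.487,-.115,.203)]"
```

```text
t 1.95 pos [0.2148 0.6135 0.3215] yawY 12.39 tiltZ [ 0.  0. -1.] F [ 0.1806 -0.4801  0.2475] T [-0.0735  0.0226 -0.0055] gap 0.0371 q [ 1.0599  0.1811  1.4422 -0.      1.5183  0.8437]
to (0.487, -0.115, 0.32) tool cm [-76.9901  10.9584   0.1472]
to (0.487, -0.115, 0.203) tool cm [-0.0002 -0.0004 11.7   ]
```

Emit:
drive_tool:
  increments:
    - [[-3.6,0.5,0],[0,0,0]]
    - [[-3.6,0.5,0],[0,0,0]]
    - [[-3.6,0.5,0],[0,0,0]]
    - [[-3.6,0.5,0],[0,0,0]]
    - [[-3.6,0.5,0],[0,0,0]]
    - [[-3.6,0.5,0],[0,0,0]]
    - [[-3.6,0.5,0],[0,0,0]]
    - [[-3.6,0.5,0],[0,0,0]]
    - [[-3.6,0.5,0],[0,0,0]]
    - [[-3.6,0.5,0],[0,0,0]]
    - [[-3.6,0.5,0],[0,0,0]]
    - [[-3.6,0.5,0],[0,0,0]]

```text
time: 2.95
eef_pos: [0.3685, 0.2037, 0.3217]
tool_rot: [0.0, 0.624, 0.781, 0.0]
ft_force: [-0.3, 0.1, 0.0]
finger_gap: 0.0007
```

Emit:
drive_tool:
  increments:
    - [[-3.6,0.5,0],[0,0,0]]
    - [[-3.6,0.5,0],[0,0,0]]
    - [[-3.6,0.5,0],[0,0,0]]
    - [[-3.6,0.5,0],[0,0,0]]
    - [[-3.6,0.5,0],[0,0,0]]
    - [[-3.6,0.5,0],[0,0,0]]
    - [[-3.6,0.5,0],[0,0,0]]
    - [[-3.6,0.5,0],[0,0,0]]
    - [[-3.0,0.5,0],[0,0,0]]
    - [[0,0,0],[0,0,0]]

```text
time: 3.78
eef_pos: [0.483, -0.0992, 0.3211]
tool_rot: [0.0, 0.627, 0.779, -0.001]
ft_force: [-0.7, -0.1, -0.2]
finger_gap: 0.0004
```

```bash
python3 st.py "[(.487,-.115,.32),(.487,-.115,.203)]"
```

```text
t 3.78 pos [ 0.483  -0.0992  0.3211] yawY 12.4 tiltZ [-0.0006 -0.0009 -1.    ] F [-0.7083 -0.0906 -0.1944] T [-0.0958  0.0316  0.0109] gap 0.0004 q [-0.4323 -0.203   1.8239 -0.0011  1.5209 -0.6488]
to (0.487, -0.115, 0.32) tool cm [-1.632   0.052   0.1071]
to (0.487, -0.115, 0.203) tool cm [ 0.0086  0.0089 11.7   ]
```

Lower to z ≈ 0.203 beside the last and look.

Emit:
drive_tool:
  increments:
    - [[0,0,3],[0,0,0]]
    - [[0,0,3],[0,0,0]]
    - [[0,0,3],[0,0,0]]
    - [[0,0,2.8],[0,0,0]]
    - [[0,0,0],[0,0,0]]

```text
time: 4.2
eef_pos: [0.4785, -0.0929, 0.1976]
tool_rot: [-0.005, 0.624, 0.781, -0.001]
ft_force: [-0.6, -0.4, -1.0]
finger_gap: 0.0005
```

```bash
cat > snap.py <<'E'
import sys;from st import *
def snap(tag,pts=None):
    for n,(x,y,w,h,s) in dict(top=(140,130,240,130,3),scene=(130,110,260,160,3)).items():
        p=ctrl.read_camera(n);crop(p,x,y,w,h,s,f"pics/{n}_{tag}.png",pts)
        import pickle;pickle.dump(p,open(f"{n}_{tag}.pkl","wb"))
if __name__=="__main__": snap(sys.argv[1]); st(*eval(sys.argv[2]) if len(sys.argv)>2 else ())
E
python3 snap.py a "[(.487,-.15,.203)]"
```

```text
t 4.3 pos [ 0.4818 -0.0944  0.2035] yawY 12.73 tiltZ [-0.0012  0.0007 -1.    ] F [-0.1317 -0.2166  1.0063] T [-0.0199 -0.0044  0.0276] gap 0.0002 q [-0.425  -0.1228  1.9676  0.0001  1.2983 -0.6473]
to (0.487, -0.15, 0.203) tool cm [-5.5341 -0.7161  0.0457]
```

View pics/top_a.png

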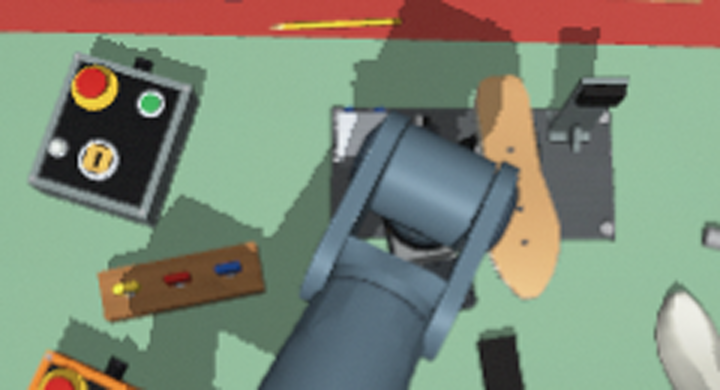

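View pics/scene_a.png

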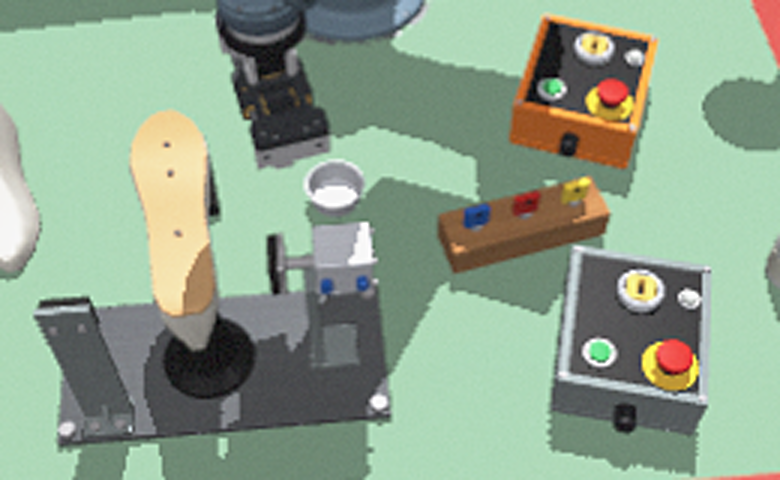

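Run:
```python
from st import *
o,M=st()
A=np.array([.596,-.189]);p=o["eef_pos"].copy()
for f in list(np.arange(.11,1.5,.1)):
    u=np.array([-np.cos(f),-np.sin(f)]);n=np.array([np.sin(f),-np.cos(f)])
    t=np.r_[A+.105*u-.05*n,.203]
    print(round(f,2),t,(100*M.T@(t-p)).round(2));p=t
```

```text
t 4.3 pos [ 0.4818 -0.0944  0.2035] yawY 12.73 tiltZ [-0.0012  0.0007 -1.    ] F [-0.1317 -0.2166  1.0063] T [-0.0199 -0.0044  0.0276] gap 0.0002 q [-0.425  -0.1228  1.9676  0.0001  1.2983 -0.6473]
0.11 [ 0.4861 -0.1508  0.203 ] [-5.6  -0.82  0.05]
0.21 [ 0.4829 -0.162   0.203 ] [-1.02 -0.56 -0.  ]
0.31 [ 0.4808 -0.1734  0.203 ] [-1.07 -0.46 -0.  ]
0.41 [ 0.4798 -0.185   0.203 ] [-1.11 -0.35 -0.  ]
0.51 [ 0.48   -0.1966  0.203 ] [-1.14 -0.24 -0.  ]
0.61 [ 0.4813 -0.2082  0.203 ] [-1.16 -0.12 -0.  ]
0.71 [ 0.4838 -0.2195  0.203 ] [-1.16 -0.01 -0.  ]
0.81 [ 0.4874 -0.2306  0.203 ] [-1.16  0.11 -0.  ]
0.91 [ 0.4921 -0.2412  0.203 ] [-1.14  0.22 -0.  ]
1.01 [ 0.4978 -0.2513  0.203 ] [-1.11  0.34 -0.  ]
1.11 [ 0.5045 -0.2608  0.203 ] [-1.07  0.45 -0.  ]
1.21 [ 0.5122 -0.2696  0.203 ] [-1.02  0.55 -0.  ]
1.31 [ 0.5206 -0.2776  0.203 ] [-0.96  0.65 -0.  ]
1.41 [ 0.5298 -0.2846  0.203 ] [-0.89  0.74 -0.  ]
```

Emit:
drive_tool:
  increments:
    - [[-1.9,-0.3,0],[0,0,0]]
    - [[-1.9,-0.3,0],[0,0,0]]
    - [[-1.8,-0.2,0],[0,0,0]]
    - [[-1.0,-0.55,0],[0,0,0]]
    - [[-1.05,-0.45,0],[0,0,0]]
    - [[-1.1,-0.35,0],[0,0,0]]
    - [[-1.15,-0.25,0],[0,0,0]]
    - [[-1.15,-0.1,0],[0,0,0]]
    - [[-1.15,0,0],[0,0,0]]
    - [[-1.15,0.1,0],[0,0,0]]
    - [[-1.15,0.2,0],[0,0,0]]
    - [[0,0,0],[0,0,0]]

```text
time: 5.3
eef_pos: [0.4931, -0.2437, 0.2033]
tool_rot: [0.0, 0.625, 0.781, -0.001]
ft_force: [-0.5, -0.4, -0.3]
finger_gap: 0.0005
```

```bash
python3 snap.py b "[(.498,-.251,.203),(.53,-.285,.203)]"
```

```text
t 5.4 pos [ 0.4926 -0.2422  0.2032] yawY 12.67 tiltZ [-0.0006 -0.0007 -1.    ] F [-0.3195 -0.0503  0.2144] T [-0.0475  0.0476  0.01  ] gap 0.0003 q [-0.6631  0.0216  1.8296 -0.0009  1.2905 -0.8839]
to (0.498, -0.251, 0.203) tool cm [-0.9775  0.3299  0.0181]
to (0.53, -0.285, 0.203) tool cm [-4.019   2.3764  0.0005]
```

View pics/scene_b.png

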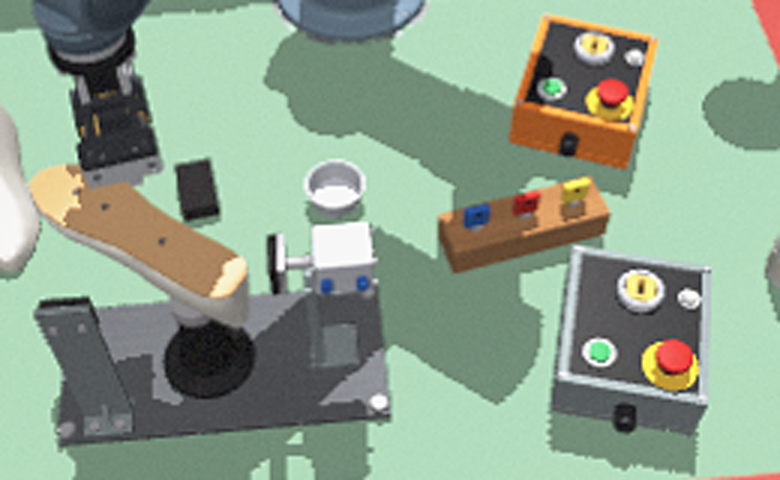

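Emit:
drive_tool:
  increments:
    - [[-1.0,0.35,0],[0,0,0]]
    - [[-1.05,0.45,0],[0,0,0]]
    - [[-1.0,0.55,0],[0,0,0]]
    - [[-0.95,0.65,0],[0,0,0]]
    - [[-0.9,0.75,0],[0,0,0]]
    - [[-0.4,0.4,0],[0,0,0]]
    - [[-0.3,0.3,0],[0,0,0]]
    - [[0,0,0],[0,0,0]]

```text
time: 6.07
eef_pos: [0.539, -0.2888, 0.2033]
tool_rot: [0.0, 0.624, 0.781, -0.0]
ft_force: [0.4, -0.6, -0.7]
finger_gap: 0.0009
```

```bash
python3 snap.py c "[(.545,-.294,.203)]"
```

```text
t 6.17 pos [ 0.5387 -0.2885  0.2036] yawY 12.71 tiltZ [ 0.0006 -0.0006 -1.    ] F [ 0.0685  0.8141 -0.0364] T [-0.0577 -0.0165  0.0079] gap 0.0005 q [-0.6769  0.1666  1.673  -0.0001  1.3011 -0.8987]
to (0.545, -0.294, 0.203) tool cm [-0.6778  0.4909  0.0572]
```

View pics/scene_c.png

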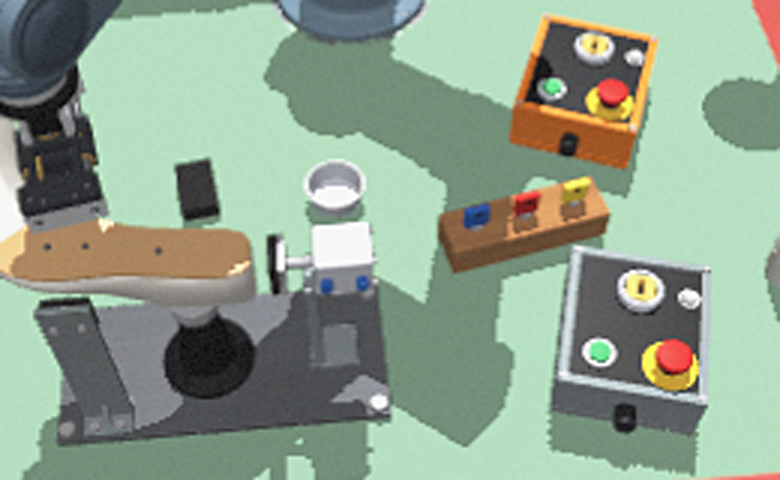

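Emit:
drive_tool:
  increments:
    - [[-0.15,0.3,0],[0,0,0]]
    - [[-0.15,0.3,0],[0,0,0]]
    - [[-0.1,0.2,0],[0,0,0]]
    - [[-0.05,0.2,0],[0,0,0]]
    - [[0,0,0],[0,0,0]]

```text
time: 6.58
eef_pos: [0.5447, -0.2903, 0.2035]
tool_rot: [-0.006, 0.624, 0.781, -0.003]
ft_force: [-20.9, 2.6, 10.1]
finger_gap: 0.0003
```

```bash
python3 snap.py d
```

```text
t 6.68 pos [ 0.5447 -0.2903  0.2035] yawY 12.7 tiltZ [-0.0132  0.0023 -0.9999] F [-21.173    3.2404   9.7013] T [ 0.3764  3.5803 -0.061 ] gap 0.0009 q [-0.6703  0.1891  1.6476 -0.0066  1.3168 -0.8902]
```

View pics/scene_d.png

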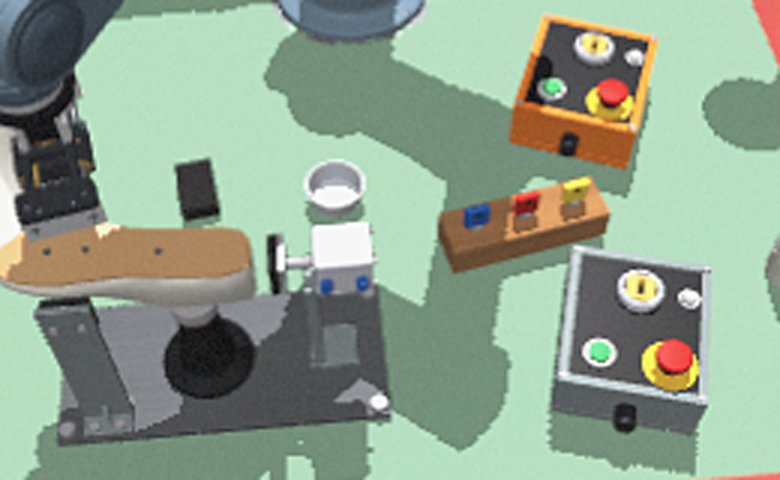

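The 21 N push at the predicted end position shows the last hard against its rest. I'll back off and go to above the red key.

Emit:
drive_tool:
  increments:
    - [[0,-0.2,0],[0,0,0]]
    - [[0.2,-0.8,0],[0,0,0]]
    - [[0.5,-2,0],[0,0,0]]
    - [[0.5,-1.5,-2],[0,0,0]]
    - [[0,0,-3],[0,0,0]]
    - [[0,0,-3],[0,0,0]]
    - [[0,0,0],[0,0,0]]
  fingers: 0.45

```text
time: 7.27
eef_pos: [0.5053, -0.2907, 0.2912]
tool_rot: [0.007, 0.625, 0.781, 0.0]
ft_force: [0.6, -0.5, 0.9]
finger_gap: 0.0433
```

```bash
python3 snap.py e "[(.4535,.1735,.27),(.4535,.1735,.059)]"
```

```text
t 7.37 pos [ 0.5037 -0.2892  0.2854] yawY 12.71 tiltZ [ 0.0037 -0.0026 -1.    ] F [-0.7819  0.2005 -0.4869] T [-0.0515 -0.002  -0.0031] gap 0.0502 q [-0.7166  0.0309  1.6686  0.0005  1.4376 -0.9385]
to (0.4535, 0.1735, 0.27) tool cm [46.2484  5.2832  1.4021]
to (0.4535, 0.1735, 0.059) tool cm [ 0.071  -0.0639 21.0998]
```

View pics/scene_e.png

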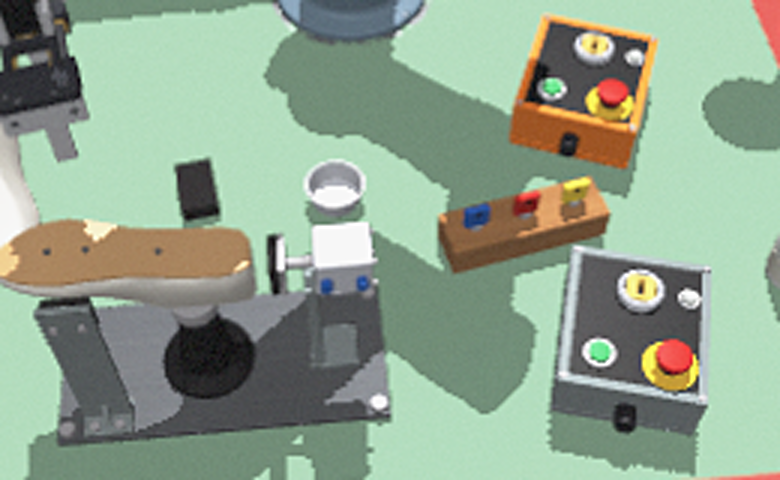

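View pics/top_e.png

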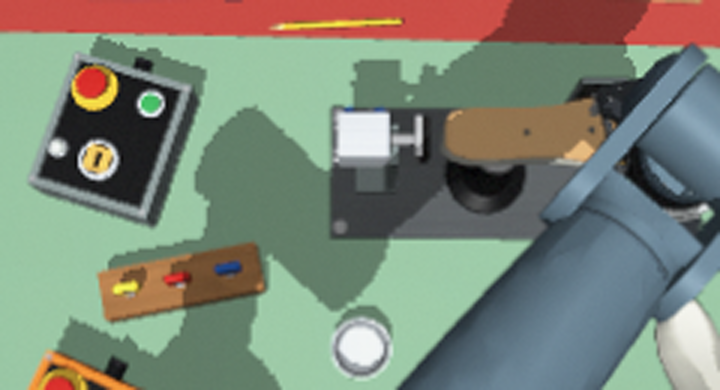

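Emit:
drive_tool:
  increments:
    - [[2,0.2,0],[0,0,0]]
    - [[4,0.45,0],[0,0,0]]
    - [[4,0.45,0],[0,0,0]]
    - [[4,0.45,0],[0,0,0]]
    - [[4,0.45,0],[0,0,0]]
    - [[4,0.45,0],[0,0,0]]
    - [[4,0.45,0],[0,0,0]]
    - [[4,0.45,0],[0,0,0]]
    - [[4,0.45,1],[0,0,0]]
    - [[4,0.45,2],[0,0,0]]
    - [[4,0.45,3],[0,0,0]]
    - [[2,0.4,3],[0,0,0]]

```text
time: 8.37
eef_pos: [0.4561, 0.1451, 0.1991]
tool_rot: [0.0, 0.623, 0.782, 0.001]
ft_force: [0.3, -0.7, 0.1]
finger_gap: 0.0518
```

Emit:
drive_tool:
  increments:
    - [[1,0.2,2],[0,0,0]]
    - [[0,0,1],[0,0,0]]
    - [[0,0,0],[0,0,0]]
    - [[0,0,0],[0,0,0]]

```text
time: 8.7
eef_pos: [0.4565, 0.1516, 0.1697]
tool_rot: [-0.0, 0.625, 0.781, -0.0]
ft_force: [0.5, -0.5, 0.9]
finger_gap: 0.0518
```

```bash
python3 snap.py f "[(.4532,.1738,.1),(.4532,.1738,.059)]"
```

```text
t 8.8 pos [0.4578 0.1514 0.1714] yawY 12.62 tiltZ [ 0.0025  0.0001 -1.    ] F [0.7035 0.1304 0.1485] T [-0.0612  0.0738  0.0391] gap 0.0517 q [ 0.0838 -0.1121  2.0192 -0.0001  1.232  -0.1365]
to (0.4532, 0.1738, 0.1) tool cm [2.2882 0.0273 7.1421]
to (0.4532, 0.1738, 0.059) tool cm [ 0.0018 -0.0102  4.1   ]
```

View pics/scene_f.png

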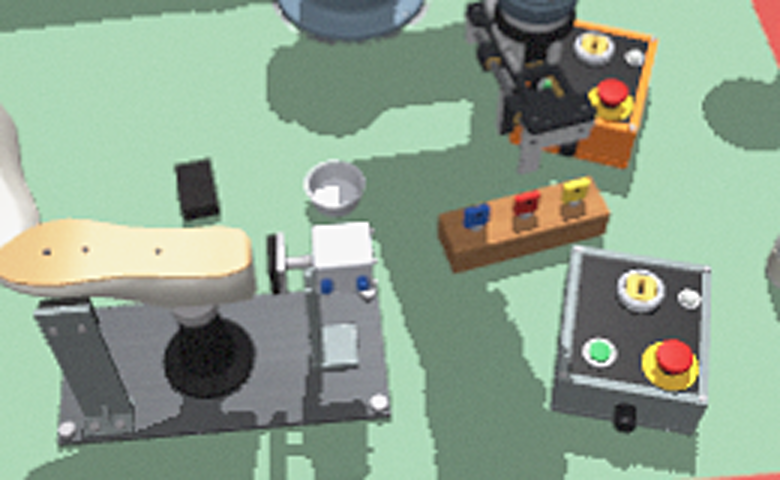

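Emit:
drive_tool:
  increments:
    - [[1.3,0,1],[0,0,0]]
    - [[1,0,2],[0,0,0]]
    - [[0,0,2],[0,0,0]]
    - [[0,0,1.6],[0,0,0]]
    - [[0,0,0],[0,0,0]]
    - [[0,0,0],[0,0,0]]
    - [[0,0,0],[0,0,0]]

```text
time: 9.38
eef_pos: [0.4531, 0.1743, 0.1059]
tool_rot: [0.001, 0.625, 0.781, 0.001]
ft_force: [0.4, 0.6, 0.6]
finger_gap: 0.0519
```

Run:
```python
from st import *
st((.4532,.1738,.059))
p=ctrl.read_camera("scene");crop(p,270,140,110,90,7,"pics/g.png")
```

```text
t 9.38 pos [0.4531 0.1743 0.1059] yawY 12.65 tiltZ [ 0.0032  0.0005 -1.    ] F [0.3759 0.5628 0.6479] T [-0.0965  0.0531 -0.0167] gap 0.0519 q [ 0.1332 -0.0111  2.0555  0.      1.094  -0.0876]
to (0.4532, 0.1738, 0.059) tool cm [-0.0515 -0.012   4.6909]
```

View pics/g.png

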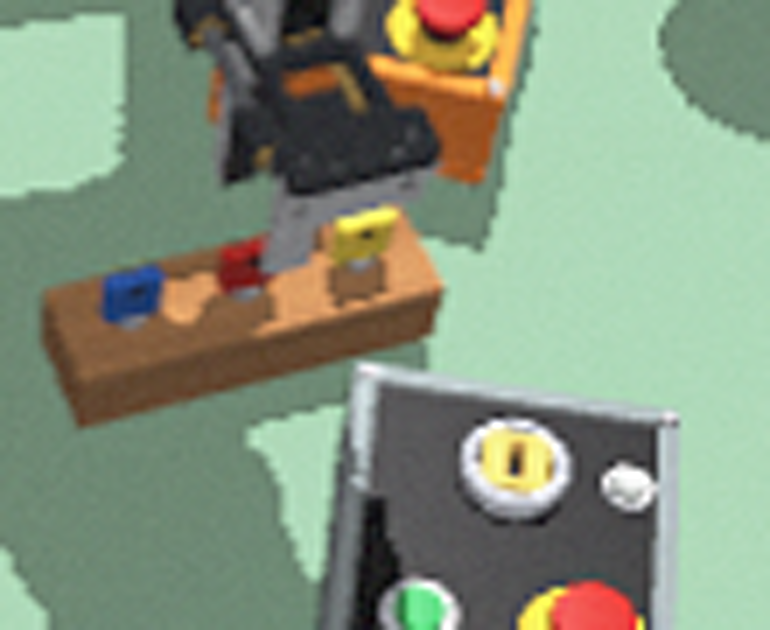

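Run:
```python
from h import *;import pickle
p=pickle.load(open("scene_f.pkl","rb"))
for X in [(.4791,.1803,.095),(.491,.183,.095),(.4532,.1738,.061),(.4532,.1738,.076)]:
    q=w2px(p,X)[0]; print(X,(q-[270,140]+.5)*7)
```

```text
(0.4791, 0.1803, 0.095) [277.57753495 265.32893064]
(0.491, 0.183, 0.095) [287.4370308  284.97819306]
(0.4532, 0.1738, 0.061) [248.16339615 267.27805088]
(0.4532, 0.1738, 0.076) [251.23185994 248.17950136]
```

Emit:
drive_tool:
  increments:
    - [[0,0,1.5],[0,0,0]]
    - [[0,0,1.5],[0,0,0]]
    - [[0,0,1],[0,0,0]]
    - [[0,0,0.5],[0,0,0]]
    - [[0,0,0],[0,0,0]]
    - [[0,0,0],[0,0,0]]

```text
time: 9.93
eef_pos: [0.452, 0.1746, 0.0596]
tool_rot: [0.0, 0.625, 0.781, 0.0]
ft_force: [1.3, 0.1, 0.7]
finger_gap: 0.0516
```

```bash
python3 st.py "[(.4532,.1738,.059)]"
```

```text
t 9.93 pos [0.452  0.1746 0.0596] yawY 12.7 tiltZ [ 0.0007  0.0001 -1.    ] F [1.2934 0.1045 0.723 ] T [-0.0697  0.0575  0.0089] gap 0.0516 q [ 0.1341  0.0686  2.0745  0.      0.9977 -0.0875]
to (0.4532, 0.1738, 0.059) tool cm [-0.1044  0.0998  0.0576]
```

Emit:
drive_tool:
  increments:
    - [[-0.1,0.1,0],[0,0,0]]
    - [[0,0,0],[0,0,0]]
    - [[0,0,0],[0,0,0]]
    - [[0,0,0],[0,0,0]]
    - [[0,0,0],[0,0,0]]
    - [[0,0,0],[0,0,0]]
    - [[0,0,0],[0,0,0]]
    - [[0,0,0],[0,0,0]]
  fingers: 1
  newtons: 45

```text
time: 10.6
eef_pos: [0.4526, 0.1738, 0.0591]
tool_rot: [-0.0, 0.625, 0.781, -0.0]
ft_force: [-0.9, 0.6, 0.8]
finger_gap: 0.0097
```

```bash
python3 st.py "[(.4532,.1738,.059)]"
```

```text
t 10.6 pos [0.4526 0.1738 0.0591] yawY 12.7 tiltZ [-0.0002 -0.0001 -1.    ] F [-0.887   0.5944  0.7683] T [-0.1131  0.1295 -0.0166] gap 0.0097 q [ 0.1323  0.0709  2.0732 -0.      0.9977 -0.0894]
to (0.4532, 0.1738, 0.059) tool cm [-0.0136  0.0536  0.0059]
```

Emit:
drive_tool:
  increments:
    - [[0,0,-0.5],[0,0,0]]
    - [[0,0,-1.5],[0,0,0]]
    - [[0,0,-2],[0,0,0]]
    - [[0,0,-2.5],[0,0,0]]
    - [[0,0,-2.5],[0,0,0]]
    - [[0,0,-2],[0,0,0]]
    - [[0,0,0],[0,0,0]]
    - [[0,0,0],[0,0,0]]

```text
time: 11.27
eef_pos: [0.4533, 0.1739, 0.1699]
tool_rot: [0.001, 0.625, 0.781, 0.001]
ft_force: [-0.5, -0.8, -1.0]
finger_gap: 0.0097
```

Emit:
drive_tool:
  increments:
    - [[0,0,0],[0,0,-6]]
    - [[0,0,0],[0,0,-6]]
    - [[0,0,0],[0,0,-6]]
    - [[0,0,0],[0,0,-6]]
    - [[0,0,0],[0,0,-6]]
    - [[0,0,0],[0,0,-6]]
    - [[0,0,0],[0,0,-6]]
    - [[0,0,0],[0,0,-6]]
    - [[0,0,0],[0,0,-6]]
    - [[0,0,0],[0,0,-6]]
    - [[0,0,0],[0,0,-1.2]]
    - [[0,0,0],[0,0,0]]

```text
time: 12.27
eef_pos: [0.4517, 0.1737, 0.1673]
tool_rot: [-0.001, 0.141, 0.99, -0.0]
ft_force: [0.7, -0.3, -0.9]
finger_gap: 0.0095
```

```bash
python3 snap.py h "[(.588,.272,.17)]"
```

```text
t 12.37 pos [0.4522 0.1737 0.168 ] yawY 73.79 tiltZ [-0.0017 -0.0002 -1.    ] F [-0.2435  0.1887 -0.2792] T [ 0.0087 -0.0209 -0.0097] gap 0.01 q [ 0.1322 -0.0991  2.014   0.      1.2285 -1.1556]
to (0.588, 0.272, 0.17) tool cm [-10.3005  13.2277  -0.2234]
```

View pics/scene_h.png

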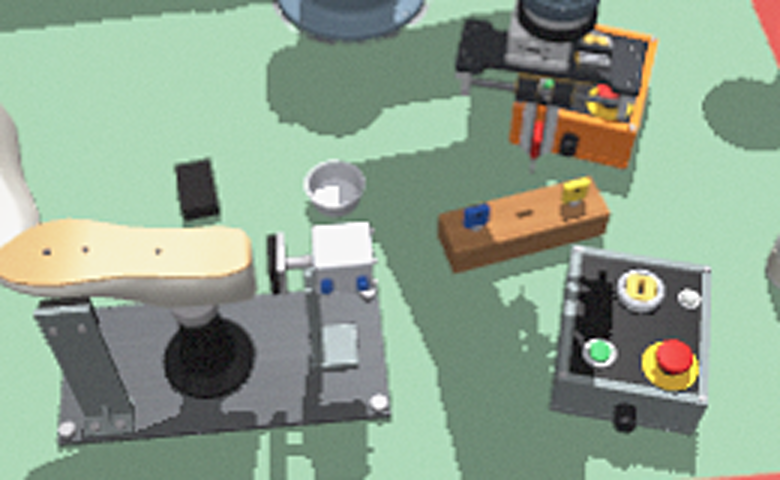

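Emit:
drive_tool:
  increments:
    - [[-1.3,1.6,0],[0,0,0]]
    - [[-1.8,2.3,0],[0,0,0]]
    - [[-1.8,2.3,0],[0,0,0]]
    - [[-1.8,2.3,0],[0,0,0]]
    - [[-1.8,2.3,0],[0,0,0]]
    - [[-1.2,1.6,0],[0,0,0]]
    - [[-0.6,0.8,0.5],[0,0,0]]
    - [[0,0,1],[0,0,0]]
    - [[0,0,1],[0,0,0]]
    - [[0,0,0],[0,0,0]]
    - [[0,0,0],[0,0,0]]
    - [[0,0,0],[0,0,0]]

```text
time: 13.37
eef_pos: [0.5877, 0.2717, 0.1439]
tool_rot: [-0.0, 0.14, 0.99, -0.0]
ft_force: [0.8, 0.1, 0.3]
finger_gap: 0.0094
```

```bash
cat > k.py <<'E'
import sys,pickle;from st import *
tag=sys.argv[1]
o,M=st((.5877,.2718,.14))
s=ctrl.read_camera("scene");crop(s,315,155,70,70,10,f"pics/ks{tag}.png")
t=ctrl.read_camera("top");crop(t,140,150,70,60,10,f"pics/kt{tag}.png")
pickle.dump((s,t,o),open(f"k{tag}.pkl","wb"))
P=o["eef_pos"]
for n,X in dict(tip=P+M@[0,0,.047],grip=P-M@[0,0,.002],hole=np.array([.5881,.272,.082])).items():
    print(n,((w2px(s,X)[0]-[315,155]+.5)*10).round(0),((w2px(t,X)[0]-[140,150]+.5)*10).round(0))
E
python3 k.py 1
```

```text
t 13.37 pos [0.5877 0.2717 0.1439] yawY 73.87 tiltZ [-0.0006 -0.0002 -1.    ] F [0.7857 0.0512 0.2572] T [ 0.0072 -0.0241  0.0487] gap 0.0094 q [ 0.2582  0.3092  1.6179 -0.      1.2151 -1.031 ]
to (0.5877, 0.2718, 0.14) tool cm [0.0041 0.0135 0.3898]
tip [293. 480.] [315. 322.]
grip [324. 389.] [281. 288.]
hole [286. 507.] [324. 331.]
```

View pics/ks1.png

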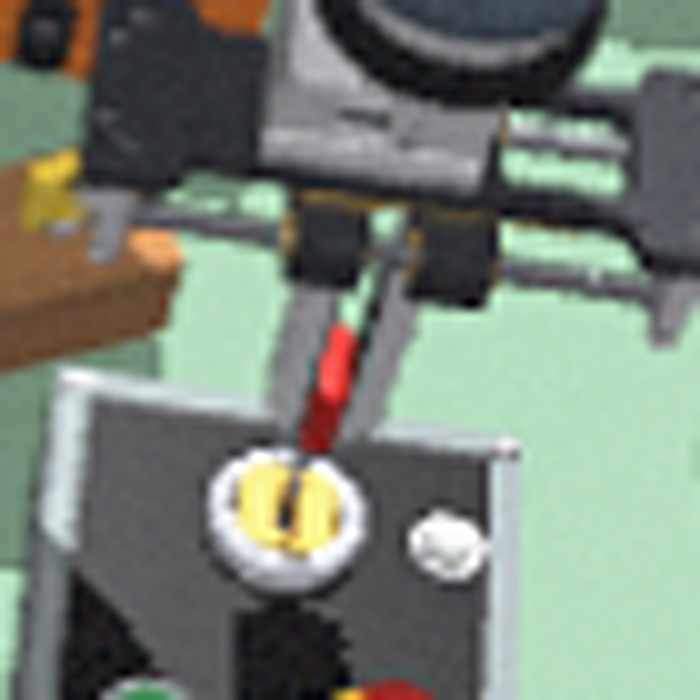

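View pics/kt1.png

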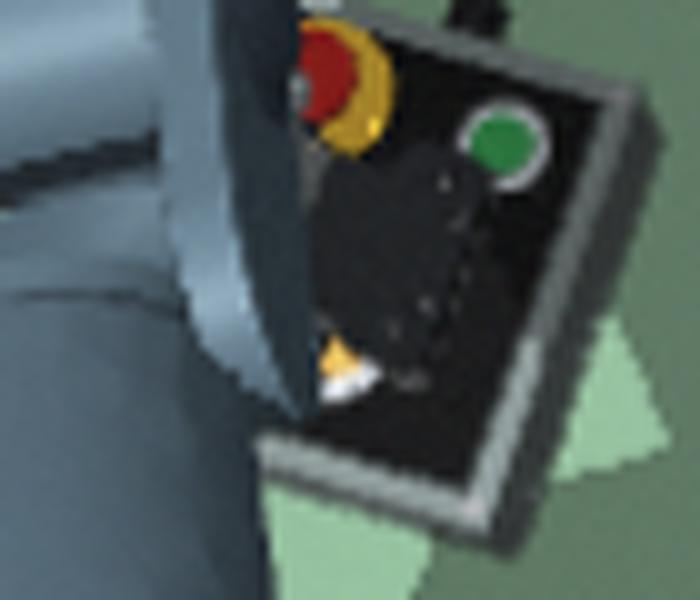

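Emit:
drive_tool:
  increments:
    - [[0,0,0.5],[0,0,0]]
    - [[0,0,0.5],[0,0,0]]
    - [[0,0,0.4],[0,0,0]]
    - [[0,0,0.2],[0,0,0]]
    - [[0,0,0.2],[0,0,0]]
    - [[0,0,0.2],[0,0,0]]
    - [[0,0,0],[0,0,0]]

```text
time: 14.05
eef_pos: [0.588, 0.272, 0.1235]
tool_rot: [-0.0, 0.14, 0.99, -0.0]
ft_force: [-0.8, 0.6, -0.3]
finger_gap: 0.01
```

```bash
python3 k.py 2
```

```text
t 14.05 pos [0.588  0.272  0.1235] yawY 73.91 tiltZ [-0.0007 -0.0002 -1.    ] F [-0.8449  0.6484 -0.2915] T [-0.0324 -0.0001 -0.0026] gap 0.01 q [ 0.2586  0.3336  1.6276 -0.      1.1812 -1.0313]
to (0.5877, 0.2718, 0.14) tool cm [ 0.0282 -0.032  -1.6536]
tip [282. 516.] [328. 335.]
grip [312. 428.] [295. 301.]
hole [286. 507.] [324. 331.]
```

View pics/ks2.png

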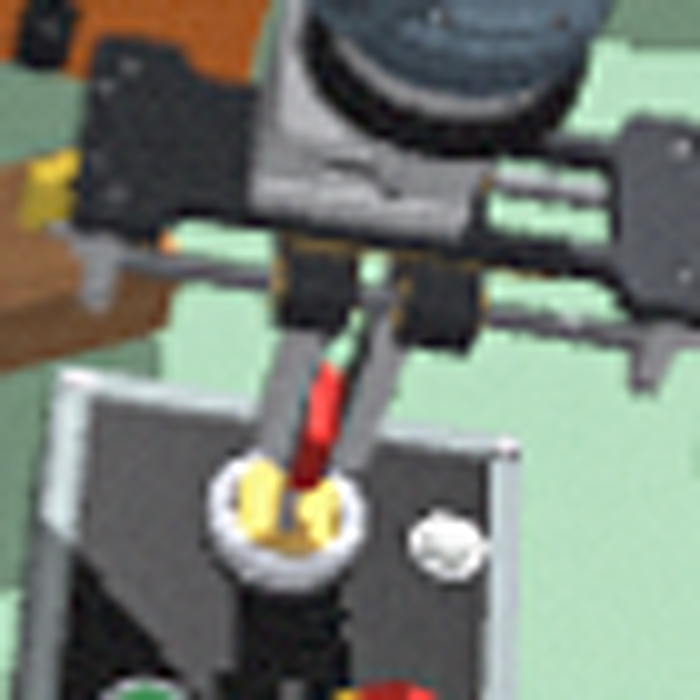

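The bit is 5 mm into the slot without force. I'll continue down in small steps.

Emit:
drive_tool:
  increments:
    - [[0,0,0.2],[0,0,0]]
    - [[0,0,0.2],[0,0,0]]
    - [[0,0,0.2],[0,0,0]]
    - [[0,0,0.2],[0,0,0]]
    - [[0,0,0.2],[0,0,0]]
    - [[0,0,0.2],[0,0,0]]
    - [[0,0,0],[0,0,0]]
  newtons: 55

```text
time: 14.73
eef_pos: [0.5879, 0.272, 0.1113]
tool_rot: [-0.0, 0.14, 0.99, -0.0]
ft_force: [-0.2, -0.2, -0.0]
finger_gap: 0.0099
```

Emit:
drive_tool:
  increments:
    - [[0,0,0.15],[0,0,1]]
    - [[0,0,0.15],[0,0,-2]]
    - [[0,0,0.15],[0,0,2]]
    - [[0,0,0.15],[0,0,-2]]
    - [[0,0,0.1],[0,0,1]]
    - [[0,0,0],[0,0,0]]

```text
time: 15.23
eef_pos: [0.5888, 0.2727, 0.1061]
tool_rot: [0.001, 0.141, 0.99, 0.001]
ft_force: [-0.8, 0.7, 1.8]
finger_gap: 0.0097
```

```bash
python3 st.py
```

```text
t 15.23 pos [0.5888 0.2727 0.1061] yawY 73.84 tiltZ [ 0.0014  0.0012 -1.    ] F [-0.8292  0.7224  1.7528] T [ 0.3375  0.0939 -0.0205] gap 0.0097 q [ 0.259   0.3549  1.635   0.0008  1.15   -1.0302]
```

Emit:
drive_tool:
  increments:
    - [[0,0,0.15],[0,0,1.5]]
    - [[0,0,0.15],[0,0,-3]]
    - [[0,0,0.15],[0,0,3]]
    - [[0,0,0.15],[0,0,-3]]
    - [[0,0,0],[0,0,1.5]]
    - [[0,0,0],[0,0,0]]

```text
time: 15.73
eef_pos: [0.5887, 0.2726, 0.101]
tool_rot: [0.0, 0.14, 0.99, 0.0]
ft_force: [-2.6, 0.4, 8.7]
finger_gap: 0.0099
```

```bash
python3 st.py
```

```text
t 15.73 pos [0.5887 0.2726 0.101 ] yawY 73.85 tiltZ [ 0.0009  0.0008 -1.    ] F [-2.6482  0.4295  8.6681] T [0.1171 0.7065 0.012 ] gap 0.0099 q [ 0.259   0.3616  1.6369  0.0006  1.1421 -1.0302]
```

Emit:
drive_tool:
  increments:
    - [[0,0,0.1],[0,0,1.5]]
    - [[0,0,0.1],[0,0,-3]]
    - [[0,0,0.05],[0,0,3]]
    - [[0,0,0.05],[0,0,-3]]
    - [[0,0,0],[0,0,1.5]]
    - [[0,0,0],[0,0,0]]

```text
time: 16.23
eef_pos: [0.5888, 0.2726, 0.099]
tool_rot: [0.0, 0.14, 0.99, 0.0]
ft_force: [-6.1, -1.1, 12.9]
finger_gap: 0.0099
```

```bash
python3 st.py
```

```text
t 16.23 pos [0.5888 0.2726 0.099 ] yawY 73.87 tiltZ [ 0.0007  0.0005 -1.    ] F [-6.0653 -1.0983 12.9094] T [-0.1337  1.3092  0.0211] gap 0.0099 q [ 0.259   0.3644  1.6373  0.0004  1.1391 -1.0303]
```

Emit:
drive_tool:
  increments:
    - [[0.05,0,0.05],[0,0,1.5]]
    - [[0,0,0.05],[0,0,-3]]
    - [[0,0,0],[0,0,3]]
    - [[0,0,0],[0,0,-1.5]]
    - [[0,0,0],[0,0,0]]

```text
time: 16.65
eef_pos: [0.5888, 0.2726, 0.0989]
tool_rot: [0.001, 0.14, 0.99, 0.0]
ft_force: [-7.0, -1.4, 17.4]
finger_gap: 0.0095
```

```bash
python3 k.py 3
```

```text
t 16.65 pos [0.5888 0.2726 0.0989] yawY 73.93 tiltZ [ 0.0017  0.0004 -1.    ] F [-7.0095 -1.4266 17.3908] T [-0.3621  1.5072 -0.0229] gap 0.0095 q [ 0.2592  0.3641  1.6378 -0.      1.138  -1.0311]
to (0.5877, 0.2718, 0.14) tool cm [ 0.0793 -0.1079 -4.1081]
tip [271. 561.] [341. 348.]
grip [299. 475.] [310. 316.]
hole [286. 507.] [324. 331.]
```

View pics/ks3.png

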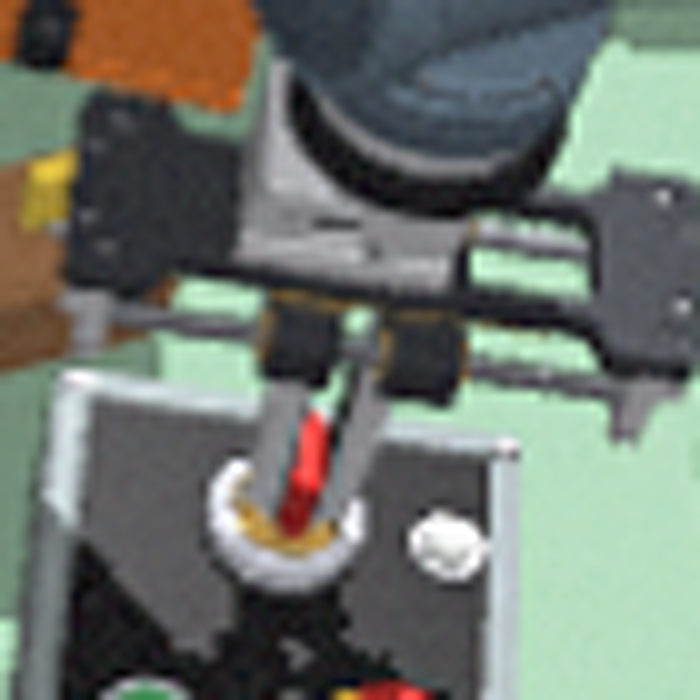

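Emit:
drive_tool:
  increments:
    - [[0,0,0],[0,0,4]]
    - [[0,0,0],[0,0,4]]
    - [[0,0,0],[0,0,4]]
    - [[0,0,0],[0,0,4]]
    - [[0,0,0],[0,0,4]]
    - [[0,0,0],[0,0,4]]
    - [[0,0,0],[0,0,4]]
    - [[0,0,0],[0,0,4]]
    - [[0,0,0],[0,0,4]]
    - [[0,0,0],[0,0,4]]
    - [[0,0,0],[0,0,0]]

```text
time: 17.67
eef_pos: [0.5886, 0.2722, 0.0989]
tool_rot: [0.001, 0.471, 0.882, -0.0]
ft_force: [-7.9, -2.7, 17.8]
finger_gap: 0.0095
```

```bash
python3 k.py 4
```

```text
t 17.67 pos [0.5886 0.2722 0.0989] yawY 33.79 tiltZ [ 0.0009 -0.0007 -1.    ] F [-7.9013 -2.6874 17.8267] T [-0.7342  1.6604  0.0705] gap 0.0095 q [ 0.2591  0.3639  1.638  -0.001   1.1389 -0.3302]
to (0.5877, 0.2718, 0.14) tool cm [ 0.0087 -0.0984 -4.1063]
tip [269. 560.] [343. 349.]
grip [298. 475.] [311. 317.]
hole [286. 507.] [324. 331.]
```

View pics/ks4.png

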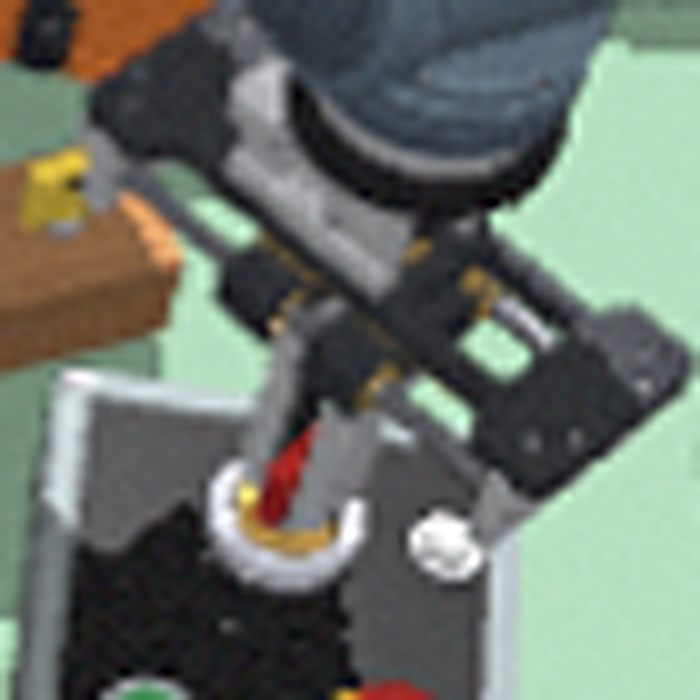

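Emit:
drive_tool:
  increments:
    - [[0,0,0],[0,0,5]]
    - [[0,0,0],[0,0,5]]
    - [[0,0,0],[0,0,5]]
    - [[0,0,0],[0,0,5]]
    - [[0,0,0],[0,0,5]]
    - [[0,0,0],[0,0,5]]
    - [[0,0,0],[0,0,5]]
    - [[0,0,0],[0,0,5]]
    - [[0,0,0],[0,0,5]]
    - [[0,0,0],[0,0,5]]
    - [[0,0,0],[0,0,4]]
    - [[0,0,0],[0,0,0]]

```text
time: 18.77
eef_pos: [0.5884, 0.2722, 0.0989]
tool_rot: [0.0, 0.82, 0.572, -0.0]
ft_force: [-8.3, -3.4, 19.4]
finger_gap: 0.0095
```

```bash
python3 k.py 5; python3 snap.py z
```

```text
t 18.77 pos [0.5884 0.2722 0.0989] yawY -20.21 tiltZ [ 0.0004 -0.0009 -1.    ] F [-8.2655 -3.4248 19.4493] T [-0.7948  1.8376  0.0717] gap 0.0095 q [ 0.2591  0.3638  1.6381 -0.001   1.1395  0.6123]
to (0.5877, 0.2718, 0.14) tool cm [-0.0639 -0.051  -4.107 ]
tip [269. 559.] [343. 349.]
grip [298. 474.] [311. 317.]
hole [286. 507.] [324. 331.]
t 18.97 pos [0.5884 0.2722 0.0989] yawY -20.08 tiltZ [ 0.0005 -0.0009 -1.    ] F [-7.7667 -3.5606 17.8484] T [-0.7804  1.8665  0.0849] gap 0.0094 q [ 0.2591  0.3638  1.6381 -0.0011  1.1395  0.61  ]
```

View pics/ks5.png

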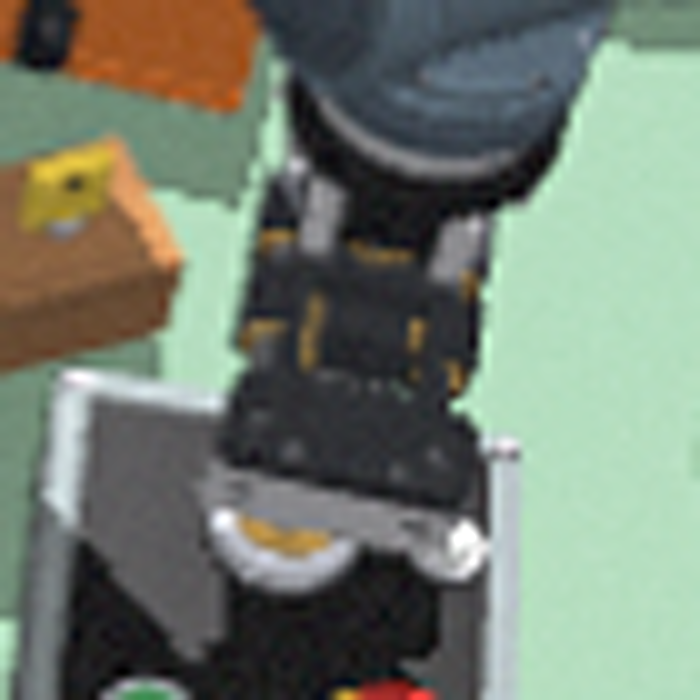

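View pics/scene_z.png

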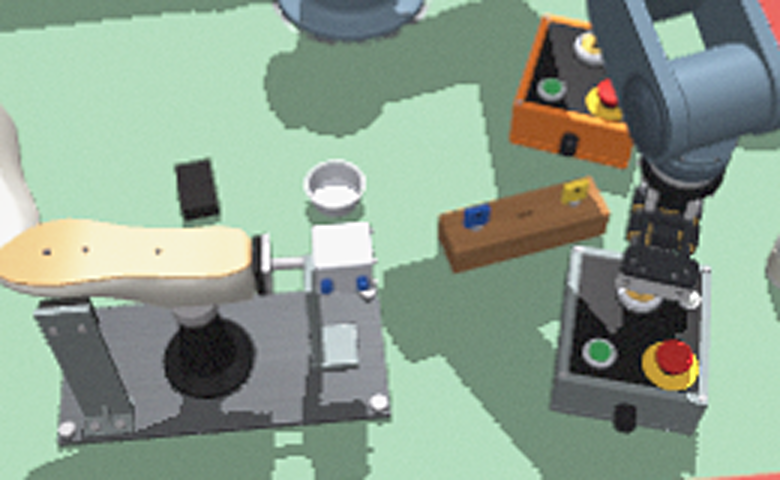

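Emit:
drive_tool:
  increments:
    - [[0,0,0],[0,0,0]]
    - [[0,0,0],[0,0,0]]
    - [[0,0,0],[0,0,0]]
    - [[0,0,0],[0,0,0]]
    - [[0,0,0],[0,0,0]]
    - [[0,0,0],[0,0,0]]
    - [[0,0,0],[0,0,0]]
    - [[0,0,0],[0,0,0]]
    - [[0,0,0],[0,0,0]]
    - [[0,0,0],[0,0,0]]

```text
time: 19.8
eef_pos: [0.5884, 0.2722, 0.0989]
tool_rot: [0.0, 0.82, 0.573, -0.0]
ft_force: [-8.2, -3.5, 18.6]
finger_gap: 0.0097
```

```bash
python3 snap.py y
python3 - <<'E'
from plant import ctrl
print(ctrl.sign_off())
E
python3 st.py
```

```text
t 19.9 pos [0.5884 0.2722 0.0989] yawY -20.08 tiltZ [ 0.0004 -0.0008 -1.    ] F [-7.0493 -3.8029 17.7861] T [-0.7871  1.8839  0.025 ] gap 0.0094 q [ 0.2591  0.3638  1.6381 -0.001   1.1395  0.6099]
the job is handed in; nothing more can be done
None
the job is handed in; nothing more can be done
```

View pics/scene_y.png

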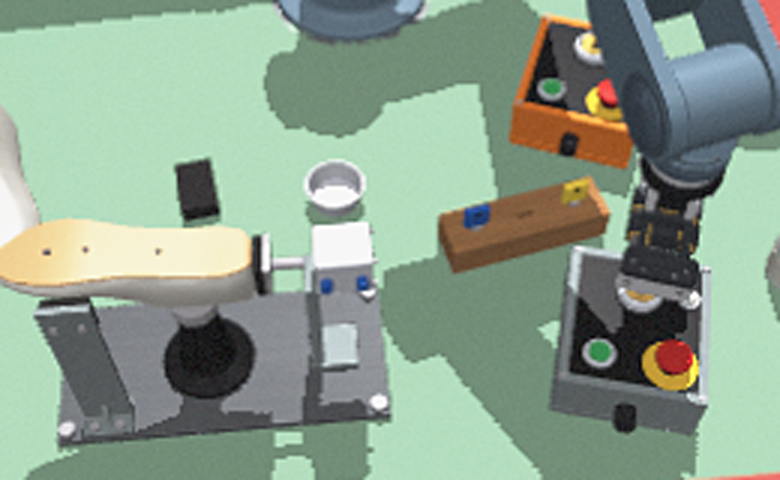

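The job is handed in at about 20 s. The last is against its rest, and the red key is fully home, turned about 94° clockwise and still gripped. No verdict was reported.

- **Last:** I pushed it round with closed fingers until it stopped at the expected end position with 21 N of push. It looks unmoved in every later picture, up to the one taken just before hand-in.
- **Key home:** I worked the key past the pins with a small wiggle. The tool then stopped at z = 0.099 m, the height expected for home, and only the force rose (13 to 17 N) when I pushed further.
- **Key turned:** The heel-clamp pad has come out to the heel in the pictures, which confirms the switch is held. The last state read before hand-in showed a 9.4 mm finger gap on the 10 mm head (grip set to 55 N), about 18 N down, and a steady pose.
- **Bystanders:** Those inside the cropped pictures (the other two keys, the tin and the rubber block) look unmoved. The hammer, pencil, glue jar and most of the spare last lay outside the final picture I viewed, so I did not check them, but the arm touched none of them knowingly.
- **Other loose ends:** A steady side force of about 8 N remained on the key. The switch angle itself can't be read; from the tool turn and the key's play I estimate about 1.5 to 1.6 rad.

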